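Turn the draining sample tray under the wire shelf

TASK

Finish setting the washed things out to dry. First hang the wire basket by its red bar on the drying hook; then turn the draining sample tray over beneath the low shelf, without bringing it out in front, so that its blue hollow faces up, and set it gently back square in its sloping rack with the handle at the top. Do not knock the shelf, and leave the bottle, tub and jar where they are.

Things in the scene. Friction and masses are not known exactly. Their poses are not given: they have to be found in the camera images.
- tray_mid (a point): Centre of the tray's pan, mid-thickness; 180 g. Aluminium pan 150 long (x), 80 wide (y), 20 mm deep overall (z), floor and walls 4 mm, blue inside. x points to the handle, z out of the hollow. Starts in the rack, handle uppermost, hollow down on the slope (z along minus the slope's normal); must end with z along the normal. It seats at the same place either way up.
- tray_handle (a point): Centre of the tray's flat blue handle, a tab 50 long (x), 44 wide (y), 10 mm thick (z) in the pan's mid-plane, 100 mm from the pan's centre along the tray's x (it spans 75 to 125 mm). Axes as tray_mid. In the rack it stands free on both faces: the board ends 20 mm short of the pan's upper edge.
- rack: Black sloping drain rack, fixed. Origin on the bench under the toe of the slope; x away from the robot, z up. Board 112 wide, 130 mm long, rising to the robot at 54 deg from level: up-slope (-.588,0,.809), outward normal (.809,0,.588). Toe 85 mm above the bench; there a stop stands 15 mm off the board (1 mm slack to the tray). Side guides 98 mm apart stand 10 mm off the board.
- rack_seat (a point): Where the tray's centre (tray_mid) lies when the tray is seated in the rack: 75 mm up-slope from the toe, 10 mm off the board, (-36.0, 0, 151.6) mm in the rack's frame.
- shelf: Low fixed wire shelf over the rack. Origin on the bench under the middle of its front edge; x away from the robot. 300 mm wide (y), 180 deep (x 0 to 180); frame and wires with underside 294 mm above the bench; 12 mm thick posts at its four corners. A small box on one back corner only (x over 120 mm).
- basket_bar (a point): Middle of the red bar on top of the steel wire basket, 10 mm thick, along the basket's y axis, 170 mm above its bottom; straight for 97 mm between two 8 mm uprights (at y = +-48.5). Basket 70 (x) by 100 (y) by 55 mm high, 160 g, the same both ways round; it stands upright on the bench in front of the rack. z up.
- hook_seat (a point): Lowest point of the drying hook's arm (centre of its 8 mm wire), 220 mm above the bench; axes of the hook body.
- hook: Drying hook on a fixed stand left or right of the shelf, the bottle opposite. Origin under its post (16 mm thick, 272 high; base 100x90x12 mm, x -30 to 70). The arm runs along -x from the post (236 mm up), dips to the seat 70 mm out (220 up), turns up to a tip 118 out, 246 up (wire centre). The bar hangs across it, along the hook's y, 9 mm above the seat point.
- bottle_mid (a point): Bystander: white bottle, 66 mm across, 160 mm high; point half-way up.
- tub_mid (a point): Bystander: brown sample tub with clear lid, 88 mm across, 46 mm high; point half-way up.
- jar_mid (a point): Bystander: small white jar with green lid, 60 mm across, 34 mm high; point half-way up.

How it is judged:
On the way:
1. the basket hangs by its bar on the hook, let go (distance between basket_bar and hook_seat below 0.03 m and angle between basket_bar's own z axis and vertical below 0.3 rad and contact force between basket and hook above 0.3 N and contact force between basket and the fingers below 0.1 N and linear speed of basket below 0.08 m/s), for 0.2 s.
At the end, for the whole second after the job is handed in: The basket hangs still by its bar on the hook, bar middle within 30 mm of the hook's seat, upright within 17 degrees; the tray lies still in its rack, hollow up (its z axis 54 degrees from vertical, within 8), centre within 18 mm of its seat, square within 8 degrees, handle at the top (all of step 1 and angle between tray_mid's own z axis and vertical between 0.802 and 1.082 rad and distance between tray_mid and rack_seat below 0.018 m and angle between the y axis of tray_mid and the y axis of rack, either way round below 0.14 rad and z of tray_handle in the frame of rack above 0.2 m and linear speed of tray below 0.03 m/s and contact force between tray and rack above 0.3 N); the robot touches nothing.
It fails at once if the tray's centre was brought out more than 20 mm in front of the shelf's front edge (x of tray_mid in the frame of shelf below -0.02 m).
It fails at once if the wire shelf was struck (over 12 N) (contact force between shelf and anything else above 12 N).
It fails at once if the tray was dropped or flung (faster than 0.7 m/s) (linear speed of tray above 0.7 m/s).
It fails at once if the bottle, tub or jar was shifted over 20 mm or tipped (distance of any of bottle_mid, tub_mid, jar_mid from where it was at the start of the episode above 0.02 m or angle between any of bottle_mid, tub_mid, jar_mid's own z axis and vertical above 0.35 rad).
It also fails if it takes over 61 s, if anything falls off the work surface, if the arm or the gripper's body presses on something with over 40 N, if the wrist force passes 120 N, or if a joint passes its speed limit or range.

ROBOT

A 7-joint arm with a two-finger parallel gripper is mounted at the origin on the work surface. World frame = base frame: x ahead of the robot, y to its left, z up, the work surface at z = 0. Lengths are in m, angles in rad, forces in N, time in s.
With the tool pointing down it reaches from about 0.4 to 0.925 m from the base axis. Payload 4.1 kg.
Tool frame: the origin (TCP) lies on the centre line of the jaws, within the pads' length; the fingertips stand 17 mm ahead of it and the grasp point (between the pads) lies 2 mm behind it; z points along the fingers, y is the line along which they close (so a half turn about z gives the same grasp; the last joint's range is limited). The gripper opens to 85 mm and grips with 20 to 120 N. Pads are 22 mm wide; open, the fingers measure 114 mm over their backs; the gripper's body (76 mm by 85 mm) begins 54 mm behind the grasp point. The pads swing forward as they close: fully open they stand 13 mm farther back than shut.
Start: joints at [1.169, 0.398, 0.045, 1.537, -0.019, 1.207, -0.051], TCP at [0.194, -0.62, 0.248] pointing down, gripper open.
Joint ranges: [-2.82, 2.82], [-0.49, 2.23], [-1.37, 1.46], [0, 2.46], [-1.36, 4.5], [0.23, 2], [-2.94, 2.94]. Speed limits (rad/s): [2.57, 2.57, 3.14, 3.14, 3.14, 3.14, 3.14].

INTERFACE

Orientations are given as a unit quaternion [x, y, z, w].
In Python, from cell import robot, eoat, kin, telemetry, viewer gives the robot as it stands. The module is installed in compiled form; this text tells all that it offers. Calls block until the motion is done:
- robot.move_ptp(position, orientation): joint-space move of the TCP to a pose.
- robot.move_straight(position, ori=None, velocity=0.15, guard=None): straight line of the TCP; ori=None keeps the orientation; velocity is the mean speed in m/s. With guard (N) it stops when the force on the tool has changed by that much, and returns True; else False.
- robot.move_j(angles): joint-space move.
- eoat.move_gripper(opening, squeeze=None): finger opening in m; squeeze is the grip in N (None keeps the last); returns when the fingers have stopped.
- robot.hold(seconds).
- kin.solve_ik(position, orientation): joint angles nearest the present ones, or None.
- telemetry.read_state(): the state.
- viewer.capture(name): name is "side" or "top"; returns the picture (480x640x3 uint8, red, green, blue); there is no depth.
- viewer.camera_model(name): a dict with "fx", "fy", "cx", "cy" (pixels), "extrinsics" (4x4, takes a point from world to camera coordinates). Camera axes: x right, y down, z forward; pixel columns grow to the right and rows downward; lengths in m; the calibration is good to about 2 mm. A picture is of the moment at which its call begins. camera_model takes no time and is no camera call.
A pose or a line that the arm cannot do raises robot.MotionError and nothing moves.
- robot.job_done(): hands the job in; it is judged then, once.
The state is a dict: "time": time; "joint_positions": joint angles; "qvel": joint speeds; "tau": joint torques, N m; "tool_pos": TCP position; "tool_rot": TCP orientation; "ft_force": force on the tool from outside, world axes, zero at the start; "moment": the same for the moment, N m; "grip_width": finger opening in m; "finger_force": force on a finger pad.
Only numpy, scipy, OpenCV 4.12 (cv2) and the standard library are available. Lean on these libraries where they do the work, as an engineer would, in place of code of your own. Each camera call takes 0.05 s, during which the arm holds its last target. There are 200 camera calls.

## Working session

There is one attempt and no reset: what is moved stays moved. The work goes in short steps, each a Python script; the robot and the scene stay as the last script left them, time stands still between calls to the robot, and variables do not carry over. Pictures are saved under pics/ and viewed, at most 10 in all, crops included, and the job is handed in when it is done.

```bash
mkdir -p pics; python3 - <<'E'
from cell import robot,eoat,kin,telemetry,viewer
import cv2,json,numpy as np
for n in("side","top"):
    cv2.imwrite(f"pics/{n}0.png",viewer.capture(n)[:,:,::-1])
    m=viewer.camera_model(n);print(n,{k:np.round(np.array(v),4).tolist() for k,v in m.items()})
s=telemetry.read_state();print(s["time"],s["tool_pos"],s["tool_rot"])
E
```

```text
side {'fx': 453.3543, 'fy': 453.3543, 'cx': 322.3824, 'cy': 241.6475, 'extrinsics': [[-0.8344, -0.5508, -0.0191, 0.4983], [-0.2569, 0.4194, -0.8707, 0.2687], [0.4876, -0.7216, -0.4915, 0.7099], [0.0, 0.0, 0.0, 1.0]]}
top {'fx': 580.5255, 'fy': 580.5255, 'cx': 321.3359, 'cy': 237.9752, 'extrinsics': [[-0.007, -0.9999, -0.0127, 0.0198], [-0.9944, 0.0083, -0.1052, 0.6146], [0.1053, 0.0119, -0.9944, 1.1114], [0.0, 0.0, 0.0, 1.0]]}
0.1 [ 0.19366273 -0.619901    0.24735545] [ 9.88553889e-01  1.50865455e-01 -1.97400189e-04 -8.85586723e-04]
```

View pics/side0.png

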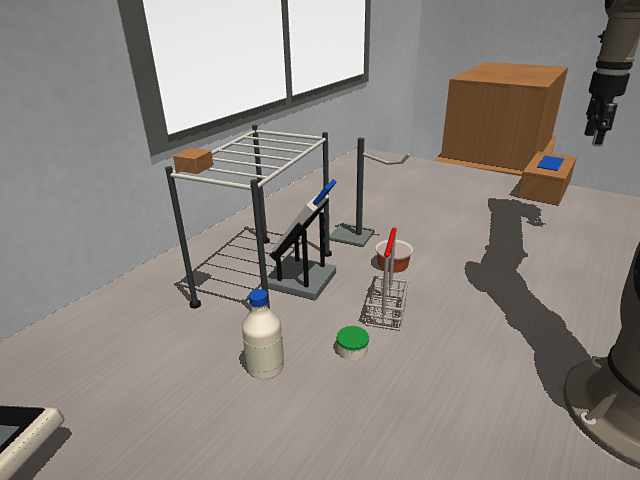

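View pics/top0.png

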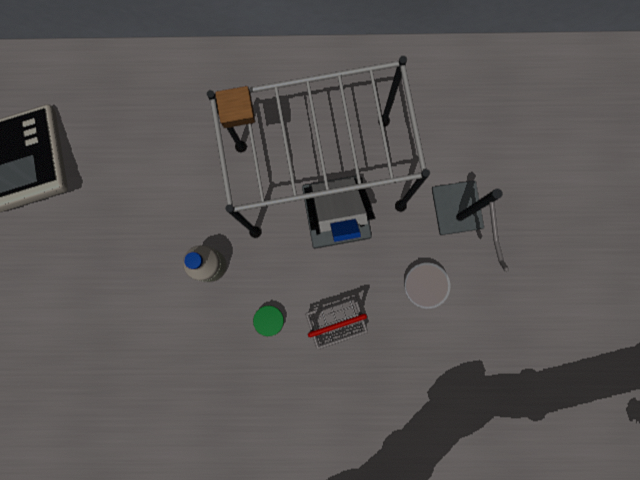

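The top view shows the red bar from (310,333) to (366,318), the blue handle at (345,230), the shelf front corners at (230,209) and (426,173), the hook post top at (497,194) and the hook tip at (505,268). The tub is at (427,285), the jar at (268,321) and the bottle at (200,263). The side view shows the tray hollow down in its rack.

```bash
cat > h.py <<'E'
import numpy as np,cv2
from cell import robot,eoat,kin,telemetry,viewer
from scipy.spatial.transform import Rotation as R
def cast(n,px,z):
    m=viewer.camera_model(n);E=np.array(m["extrinsics"]);c=-E[:3,:3].T@E[:3,3]
    d=E[:3,:3].T@np.array([(px[0]-m["cx"])/m["fx"],(px[1]-m["cy"])/m["fy"],1.])
    return c+d*(z-c[2])/d[2]
def proj(n,p):
    m=viewer.camera_model(n);E=np.array(m["extrinsics"]);q=E[:3,:3]@np.asarray(p)+E[:3,3]
    return np.array([m["fx"]*q[0]/q[2]+m["cx"],m["fy"]*q[1]/q[2]+m["cy"]])
def tri(a,b):
    P=[]
    for n in("side","top"):
        m=viewer.camera_model(n);K=np.array([[m["fx"],0,m["cx"]],[0,m["fy"],m["cy"]],[0,0,1]]);P.append(K@np.array(m["extrinsics"])[:3])
    X=cv2.triangulatePoints(P[0],P[1],np.float64(a).reshape(2,1),np.float64(b).reshape(2,1));return (X[:3]/X[3]).ravel()
def mask(im,c,roi):
    hsv=cv2.cvtColor(im,cv2.COLOR_RGB2HSV);H,S,V=cv2.split(hsv)
    m={"blue":(H>100)&(H<130)&(S>130)&(V>50),"red":((H<5)|(H>175))&(S>180)&(V>80)}[c]
    o=np.zeros(m.shape,np.uint8);x0,y0,x1,y1=roi;o[y0:y1,x0:x1]=m[y0:y1,x0:x1];return o
def rect(m):
    pts=np.argwhere(m)[:,::-1].astype(np.float32);return cv2.minAreaRect(pts),pts
E
python3 - <<'E'
from h import *
np.set_printoptions(precision=4,suppress=True)
t=cv2.imread("pics/top0.png")[:,:,::-1].copy();s=cv2.imread("pics/side0.png")[:,:,::-1].copy()
for c,rt,rs,z in(("red",(290,300,390,350),(375,220,405,265),.17),("blue",(320,210,370,250),(305,170,345,215),.2354)):
    (rc,rp),(sc,sp)=rect(mask(t,c,rt)),rect(mask(s,c,rs))
    print(c,rc,len(rp),sc,len(sp),"tri",tri(sc[0],rc[0]),"cast",cast("top",rc[0],z))
    b=cv2.boxPoints(rc);print(np.array([cast("top",p,z) for p in b])[:,:2].tolist())
for n,p,z in(("FL",(230,209),.306),("FR",(426,173),.306),("BL",(212,95),.306),("BR",(403,61),.306),("post",(497,194),.272),("tip",(505,268),.246),("tub",(427,284),.046),("jar",(268,321),.034),("bottlecap",(193,260),.16)): print(n,cast("top",p,z))
for n,p in(("FLfoot",(256,232)),("FRfoot",(401,206))): print(n,cast("top",p,0))
a=cv2.resize(t[160:300,290:390],None,fx=5,fy=5,interpolation=cv2.INTER_CUBIC)[:600]
b=cv2.resize(t[160:280,430:530],None,fx=3,fy=3,interpolation=cv2.INTER_CUBIC)
o=np.zeros((600,800,3),np.uint8);o[:,:500]=a[:600];o[:360,500:800]=b
cv2.imwrite("pics/crop1.png",o[:,:,::-1])
E
```

```text
red ((337.0, 325.5), (4.743415355682373, 61.031951904296875), 71.56504821777344) 273 ((390.2752685546875, 242.0825958251953), (5.172261714935303, 29.692617416381836), 16.699243545532227) 140 tri [ 0.4493 -0.0125  0.169 ] cast [ 0.4499 -0.0123  0.17  ]
[[0.4377592529903811, 0.03843765573386493], [0.4697055169908651, -0.060593876485629], [0.4620748694452973, -0.06303633313229973], [0.430172183079249, 0.03591759852886235]]
blue ((345.3653564453125, 229.82693481445312), (18.63102912902832, 27.064023971557617), 78.69007110595703) 491 ((323.554443359375, 191.5445556640625), (6.332377910614014, 31.38044548034668), 39.289405822753906) 158 tri [ 0.6066 -0.0265  0.2324] cast [ 0.6062 -0.0264  0.2354]
[[0.6169913236313174, -0.0020669408957315026], [0.6253058379118611, -0.04522736547723913], [0.5954192687626582, -0.050734421934051976], [0.587144505934413, -0.007718882137218671]]
FL [0.6308 0.1492 0.306 ]
FR [ 0.6832 -0.1471  0.306 ]
BL [0.8087 0.1787 0.306 ]
BR [ 0.8594 -0.1163  0.306 ]
post [ 0.6561 -0.2628  0.272 ]
tip [ 0.5418 -0.2784  0.246 ]
tub [ 0.5224 -0.1881  0.046 ]
jar [0.4534 0.1197 0.034 ]
bottlecap [0.5644 0.2381 0.16  ]
FLfoot [0.6315 0.1481 0.    ]
FRfoot [ 0.6822 -0.1472  0.    ]
```

View pics/crop1.png

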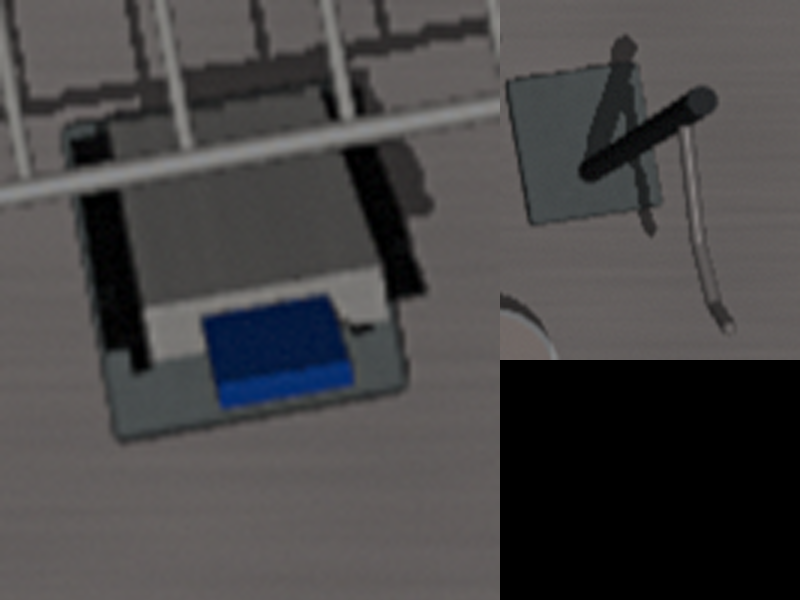

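The crop shows the pan hollow down, with its upper edge from (150,307) to (382,266), which is about 10° yaw and matches the shelf. The hook arm runs from the post top at (700,100) to the tip at (728,328). My plan is to grip the bar off-centre and thread the hook from its tip side. I'll then pinch the handle through its thickness and roll the tray about its long axis after lifting it along the slope's normal.

```bash
cat >> h.py <<'E'
def yawv(a): a=np.radians(a);return np.array([np.cos(a),np.sin(a),0]),np.array([-np.sin(a),np.cos(a),0])
Z=np.array([0,0,1.])
def quat(y,z): return R.from_matrix(np.column_stack([np.cross(y,z),y,z])).as_quat()
bar=np.array([.4496,-.0124,.170]);bx,by=yawv(17.9)
hx,hy=yawv(8.2);post=np.array([.6561,-.2628,0]);seat=post-.07*hx
rx,ry=yawv(10.2);up=-.588*rx+.809*Z;nrm=.809*rx+.588*Z
handle=np.array([.6066,-.0265,.2325])
def tray_pose(roll,dn=0,du=0,a=.100):   # roll deg about tool z; tray centre offset dn along normal, du up-slope
    z=-up;y0=-nrm
    y=R.from_rotvec(z*np.radians(roll)).apply(y0)
    return handle+(a-.1)*up+dn*nrm+du*up, quat(y,z)
OFF=-.028
E
python3 - <<'E'
from h import *
np.set_printoptions(precision=2,suppress=True)
for s in(1,-1):
    print("bar",kin.solve_ik(bar+OFF*by,quat(s*bx,-Z)),kin.solve_ik(seat+OFF*hy-.12*hx+.27*Z,quat(s*hx,-Z)),kin.solve_ik(seat+OFF*hy+.23*Z,quat(s*hx,-Z)))
for r in(0,45,90,135,180,-45,-90,-135):
    print(r,kin.solve_ik(*tray_pose(r)),kin.solve_ik(*tray_pose(r,.047,.006)),kin.solve_ik(*tray_pose(r,0,.12)))
E
```

```text
bar [ 0.58  0.18 -0.65  2.05  0.13  0.95  0.18] [ 0.83  0.25 -0.37  1.7   0.1   1.21  0.57] [ 0.69  0.46 -0.39  1.52  0.18  1.21  0.41]
bar [ 0.33  0.15 -0.37  2.06  0.07  0.94 -2.9 ] [ 0.44  0.24  0.09  1.71 -0.02  1.2  -2.46] [ 0.32  0.44  0.11  1.53 -0.05  1.18 -2.55]
0 [ 0.4   0.09 -0.38  2.12 -0.28  0.33 -2.69] [ 0.38  0.11 -0.38  2.02 -0.18  0.41 -2.8 ] [ 0.67 -0.16 -0.52  2.11 -0.47  0.61 -2.51]
45 [-1.07  0.19  1.23  2.15 -0.89  0.45 -2.92] [ 1.04  0.22 -1.13  2.01  0.25  0.42  2.33] [-0.91 -0.32  0.8   2.14  0.28  0.61  2.3 ]
90 [ 0.73  0.12 -0.73  2.12 -0.14  0.32  1.9 ] [ 0.61  0.13 -0.63  2.02 -0.09  0.4   1.83] [ 0.14 -0.16 -0.05  2.12 -0.3   0.58  2.04]
135 [ 0.47  0.09 -0.45  2.12 -0.26  0.33  1.22] [ 0.46  0.12 -0.47  2.02 -0.15  0.4   1.1 ] [ 0.49 -0.16 -0.35  2.12 -0.41  0.6   1.36]
180 [ 0.54  0.1  -0.53  2.12 -0.23  0.33  0.41] [ 0.57  0.12 -0.59  2.02 -0.1   0.4   0.27] [ 0.68 -0.16 -0.53  2.11 -0.48  0.61  0.63]
-45 [ 0.45  0.09 -0.43  2.12 -0.27  0.33 -1.92] [ 0.44  0.11 -0.45  2.02 -0.16  0.4  -2.04] [ 0.75 -0.17 -0.58  2.11 -0.5   0.62 -1.7 ]
-90 [ 0.59  0.1  -0.58  2.12 -0.21  0.33 -1.18] [ 0.6   0.13 -0.62  2.02 -0.09  0.4  -1.31] [ 0.82 -0.17 -0.64  2.11 -0.52  0.62 -0.9 ]
-135 [ 0.61  0.1  -0.59  2.12 -0.2   0.32 -0.4 ] [ 0.63  0.13 -0.65  2.02 -0.08  0.4  -0.54] [ 0.79 -0.17 -0.61  2.11 -0.51  0.62 -0.12]
```

```bash
python3 - <<'E'
from h import *
np.set_printoptions(precision=4,suppress=True)
q=quat(bx,-Z);g=bar+OFF*by+.003*Z
eoat.move_gripper(.05,80)
robot.move_ptp(g+.08*Z,q)
robot.move_straight(g,velocity=.12)
eoat.move_gripper(0,80)
s=telemetry.read_state();print(s["time"],s["grip_width"],s["finger_force"],s["tool_pos"]-g)
robot.move_straight(g+.13*Z,velocity=.15)
h=seat+OFF*hy+.003*Z; q2=quat(hx,-Z)
robot.move_ptp(h-.125*hx+.275*Z,q2)
s=telemetry.read_state();print(s["time"],s["grip_width"],s["joint_positions"])
t=viewer.capture("top");v=viewer.capture("side")
for n,im,roi in(("top",t,(380,180,560,420)),("side",v,(300,100,480,300))):
    r,p=rect(mask(im,"red",roi)); print(n,r,len(p), "expected mid", proj(n,seat-.125*hx+.275*Z))
o=np.hstack([cv2.resize(t[180:330,400:550],(400,400)),cv2.resize(v[100:280,300:480],(400,400))])
cv2.imwrite("pics/hook1.png",o[:,:,::-1])
E
```

```text
4.1 0.007000673883705672 78.35668087005615 [ 0.0004 -0.0001  0.0008]
6.2 0.007087585718755455 [ 0.8496  0.2421 -0.397   1.6954  0.0969  1.2238  0.5767]
top ((490.6216735839844, 322.229736328125), (5.260767459869385, 11.672327995300293), 80.53767395019531) 59 expected mid [520.8743 318.6379]
side ((440.46148681640625, 148.3076934814453), (3.882901668548584, 16.086305618286133), 33.690067291259766) 56 expected mid [442.0904 146.6748]
```

View pics/hook1.png

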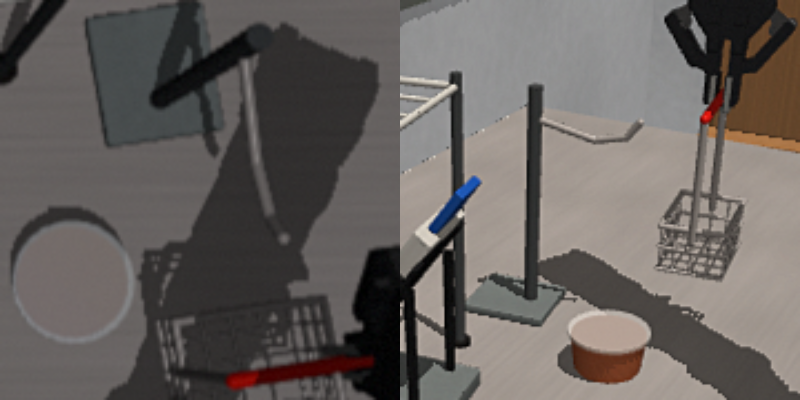

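The basket hangs upright in the gripper, well before the hook tip (crop-left (285,240)). The visible bar end is at top pixel (485,323). I'll thread it on now.

```bash
python3 - <<'E'
from h import *
np.set_printoptions(precision=4,suppress=True)
print("end exp",proj("top",seat-.125*hx+.275*Z+.0485*hy))
h=seat+OFF*hy+.003*Z
b=[robot.move_straight(h+.272*Z,velocity=.12,guard=5)]
if not b[0]:
    b.append(robot.move_straight(h+.229*Z,velocity=.06,guard=2.5))
s=telemetry.read_state();print(b,s["time"],s["tool_pos"]-h,s["ft_force"])
t=viewer.capture("top");v=viewer.capture("side")
o=np.hstack([cv2.resize(t[170:320,420:570],(400,400)),cv2.resize(v[100:280,300:480],(400,400))])
cv2.imwrite("pics/hook2.png",o[:,:,::-1])
E
```

```text
end exp [489.3886 323.437 ]
[False, True] 8.1583 [-0.0009  0.0001  0.2295] [-0.9492  0.1122  3.8122]
```

View pics/hook2.png

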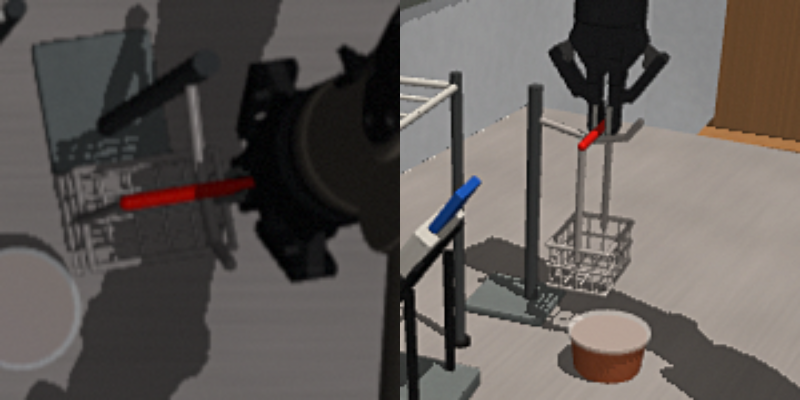

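The bar crosses the hook wire near its middle, and contact came at the expected height. I'll release the basket and go to the tray pregrasp.

```bash
python3 - <<'E'
from h import *
np.set_printoptions(precision=4,suppress=True)
eoat.move_gripper(.045,80)
h=seat+OFF*hy
robot.move_straight(h+.33*Z,velocity=.15)
robot.move_straight(h+.38*Z-.08*hx+.04*hy,velocity=.25)
p,q=tray_pose(0,0,.12)
robot.move_ptp(p,q)
s=telemetry.read_state();print(s["time"],s["joint_positions"],s["tool_pos"]-p)
t=viewer.capture("top");v=viewer.capture("side")
r,pp=rect(mask(t,"red",(430,180,560,300)));r2,_=rect(mask(v,"red",(350,100,480,200)))
m=tri(r2[0],r[0]);print("bar",m,m-(seat+.22*Z),r,r2)
cv2.imwrite("pics/pre.png",np.hstack([cv2.resize(t[170:320,420:570],(400,400)),cv2.resize(v[100:300,280:480],(400,400))])[:,:,::-1])
E
```

```text
12.6083 [ 0.6719 -0.1633 -0.515   2.1139 -0.4711  0.6118 -2.5141] [ 0.0002 -0.0001  0.    ]
bar [ 0.5857 -0.2719  0.2287] [-0.0011  0.0009  0.0087] ((496.55926513671875, 241.37051391601562), (5.569165229797363, 64.10464477539062), 80.90972137451172) ((387.75, 159.75), (3.535533905029297, 19.798988342285156), 45.0)
```

View pics/pre.png

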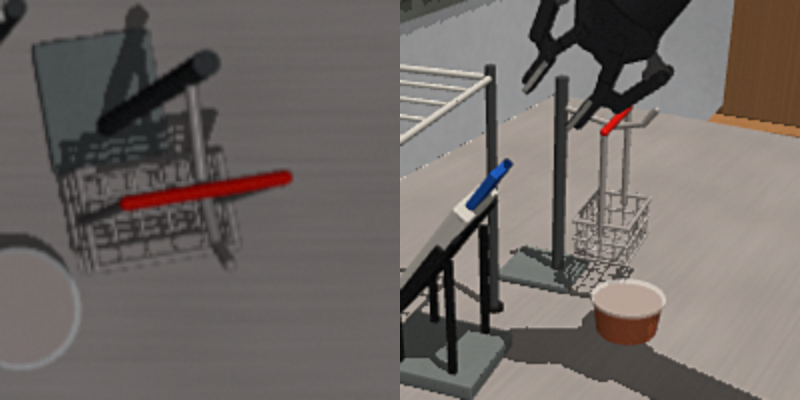

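The basket hangs upright with its bar 1 mm from nominal. The open jaws (crop-right (535,85) and (580,120)) lie in line with the blue handle at (493,183). Next I'll grip and lift along the normal.

```bash
python3 - <<'E'
from h import *
np.set_printoptions(precision=4,suppress=True)
b=robot.move_straight(tray_pose(0,0,0)[0],velocity=.1,guard=8)
s=telemetry.read_state();print(b,s["time"],s["tool_pos"]-handle,s["ft_force"]); f0=s["ft_force"]
eoat.move_gripper(0,30)
s=telemetry.read_state();print(s["grip_width"],s["finger_force"],s["ft_force"]-f0)
eoat.move_gripper(0,110)
s=telemetry.read_state();print(s["grip_width"],s["finger_force"],s["ft_force"]-f0,s["joint_positions"])
b2=robot.move_straight(tray_pose(0,.047,.006)[0],velocity=.06,guard=12)
s=telemetry.read_state();print(b2,s["time"],s["ft_force"]-f0,s["moment"],s["joint_positions"])
t=viewer.capture("top");v=viewer.capture("side")
cv2.imwrite("pics/lift.png",np.hstack([cv2.resize(t[140:290,270:420],(400,400)),cv2.resize(v[120:320,220:420],(400,400))])[:,:,::-1])
for r in(-45,-90,-135,180): print(kin.solve_ik(*tray_pose(r,.047,.006)))
E
```

```text
False 14.0583 [ 0.0001 -0.0001  0.0005] [-0.1202 -0.6485 -0.5793]
0.009503483057847924 31.98561429977417 [-3.5347  0.2753  5.1203]
0.008765187375405003 107.34945774078369 [-6.3779  0.0087  6.3863] [ 0.608   0.1025 -0.5971  2.1202 -0.2029  0.326  -2.7605]
False 15.6167 [-0.9556  0.4156 -2.3364] [-0.1447  1.0131  0.0058] [ 0.5466  0.1227 -0.5603  2.0176 -0.1155  0.4046 -2.8613]
[ 0.6637  0.1344 -0.6886  2.0142 -0.0586  0.4043 -2.1248]
[ 0.7904  0.1519 -0.8303  2.0118  0.0165  0.406  -1.4038]
[ 0.9265  0.1796 -0.988   2.0094  0.122   0.4116 -0.7091]
[ 1.0635  0.2253 -1.1583  2.0074  0.2747  0.4268 -0.0555]
```

View pics/lift.png

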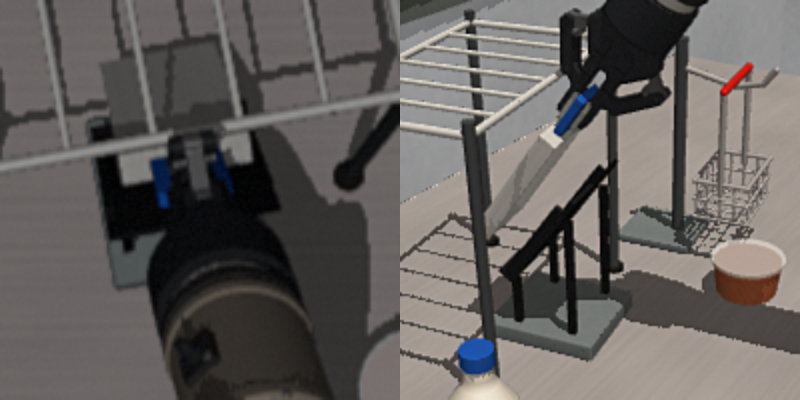

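The tray is clear of the rack and centred in the jaws. It droops about 5° in the pads: at the toe the gap to the board is 44 px against 57 px at the top. I'll tilt the tool 5° outward to compensate, then roll in steps.

```bash
cat >> h.py <<'E'
def tp(roll,dn,du,tilt,dl=0):
    Rt=R.from_rotvec(ry*-np.radians(tilt)); z=Rt.apply(-up);y0=Rt.apply(-nrm)
    y=R.from_rotvec(z*np.radians(roll)).apply(y0)
    return handle+dn*nrm+du*up+dl*ry, quat(y,z)
E
python3 - <<'E'
from h import *
np.set_printoptions(precision=4,suppress=True)
print(R.from_quat(tp(0,0,0,5)[1]).as_matrix()[:,2],-up)
eoat.move_gripper(0,120)
f0=telemetry.read_state()["ft_force"]
print(robot.move_straight(*tp(0,.052,.006,5),velocity=.03))
for r in(-30,-60,-90,-120,-150,-180):
    robot.move_ptp(*tp(r,.052,.006,5))
    s=telemetry.read_state();print(r,s["time"],s["ft_force"]-f0,s["joint_positions"])
    if np.linalg.norm(s["ft_force"]-f0)>8: break
t=viewer.capture("top");v=viewer.capture("side")
cv2.imwrite("pics/roll.png",np.hstack([cv2.resize(t[140:290,270:420],(400,400)),cv2.resize(v[120:320,220:420],(400,400))])[:,:,::-1])
E
```

```text
[ 0.6458  0.1162 -0.7546] [ 0.5787  0.1041 -0.809 ]
False
-30 16.775 [-0.3785  0.3042 -0.2294] [ 0.7     0.1203 -0.7102  2.0644 -0.1868  0.2861 -2.2601]
-60 17.2917 [-0.1166  1.0684  0.734 ] [ 0.7988  0.1325 -0.8186  2.0633 -0.1171  0.2845 -1.7993]
-90 17.7917 [-0.0266  0.6736  0.2497] [ 0.9025  0.1497 -0.9349  2.0617 -0.0257  0.2847 -1.3575]
-120 18.275 [0.3649 0.0637 0.1443] [ 1.0069  0.174  -1.0564  2.0602  0.0936  0.2883 -0.9407]
-150 18.7333 [-0.1156  0.702   0.0198] [ 1.1048  0.2078 -1.1774  2.0589  0.2447  0.2982 -0.5524]
-180 19.175 [1.0458 0.1834 0.5436] [ 1.1889  0.2536 -1.2922  2.058   0.4241  0.3193 -0.1878]
```

View pics/roll.png

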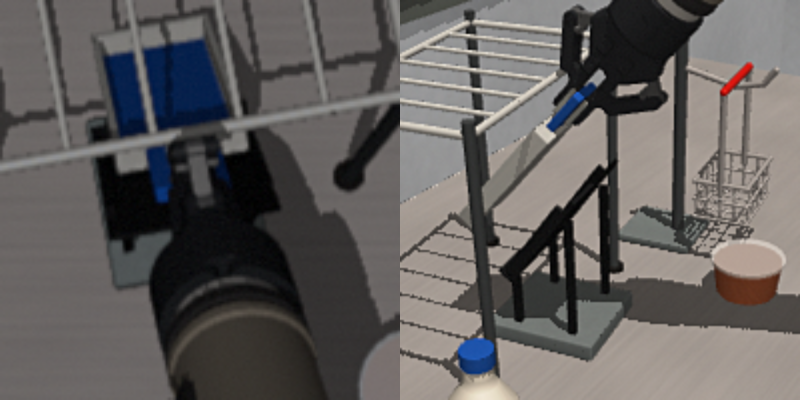

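The tray is now hollow up, with the blue pan showing at crop-left (165,85), and its underside looks close to parallel with the board. I'll lower it along the normal with a guard, 5 mm short of the stop.

```bash
python3 - <<'E'
from h import *
np.set_printoptions(precision=4,suppress=True)
print(robot.move_straight(*tp(180,.016,.005,5),velocity=.06,guard=5))
s0=telemetry.read_state()
b=robot.move_straight(*tp(180,-.002,.005,5),velocity=.02,guard=2.5)
s=telemetry.read_state();d=s["tool_pos"]-handle
print(b,s["time"],"dn",d@nrm,"du",d@up,"df",s["ft_force"]-s0["ft_force"],"dm",s["moment"]-s0["moment"],"n-force",(s["ft_force"]-s0["ft_force"])@nrm, "m_y",(s["moment"]-s0["moment"])@ry)
v=viewer.capture("side");t=viewer.capture("top")
cv2.imwrite("pics/low.png",np.hstack([cv2.resize(t[150:280,280:410],(400,400)),cv2.resize(v[150:290,250:390],(400,400))])[:,:,::-1])
E
```

```text
FalseTraceback (most recent call last):
  File "<stdin>", line 5, in <module>
cell.MotionError: the arm cannot follow that straight line within its joint ranges
```

```bash
python3 - <<'E'
from h import *
np.set_printoptions(precision=3,suppress=True)
print(telemetry.read_state()["joint_positions"],telemetry.read_state()["time"])
for t in(5,3,1):
  for d in(.016,.008,0): print(t,d,kin.solve_ik(*tp(180,d,.005,t)))
E
```

```text
[ 1.264  0.228 -1.331  2.137  0.371  0.252 -0.127] 20.025
5 0.016 [ 1.264  0.228 -1.33   2.137  0.371  0.252 -0.127]
5 0.008 [ 1.282  0.222 -1.34   2.155  0.355  0.238 -0.11 ]
5 0 [ 0.399  0.065 -0.356  2.187 -0.59   0.23   0.761]
3 0.016 [ 1.245  0.235 -1.323  2.113  0.371  0.309 -0.129]
3 0.008 [ 1.262  0.229 -1.331  2.13   0.355  0.294 -0.113]
3 0 [ 1.278  0.221 -1.337  2.148  0.332  0.278 -0.089]
1 0.016 [ 1.222  0.243 -1.312  2.088  0.373  0.364 -0.133]
1 0.008 [ 1.242  0.238 -1.324  2.106  0.365  0.35  -0.124]
1 0 [ 1.256  0.229 -1.328  2.124  0.342  0.334 -0.101]
```

Joint 6 runs out at a 5° tilt. A 3° tilt is feasible, so I'll use that.

```bash
python3 - <<'E'
from h import *
np.set_printoptions(precision=4,suppress=True)
print(robot.move_straight(*tp(180,.016,.005,3),velocity=.01,guard=5))
s0=telemetry.read_state()
b=robot.move_straight(*tp(180,-.001,.005,3),velocity=.02,guard=2.5)
s=telemetry.read_state();d=s["tool_pos"]-handle
print(b,s["time"],"dn",d@nrm,"du",d@up,"df",s["ft_force"]-s0["ft_force"],"n-force",(s["ft_force"]-s0["ft_force"])@nrm, "m_y",(s["moment"]-s0["moment"])@ry)
v=viewer.capture("side");t=viewer.capture("top")
cv2.imwrite("pics/low.png",np.hstack([cv2.resize(t[150:280,280:410],(400,400)),cv2.resize(v[150:290,250:390],(400,400))])[:,:,::-1])
E
```

```text
False
False 21.275 dn -0.0006977714418687498 du 0.005056234024617229 df [ 0.9104 -0.3676 -0.1598] n-force 0.5782594081521164 m_y -0.03751831302555773
```

View pics/low.png

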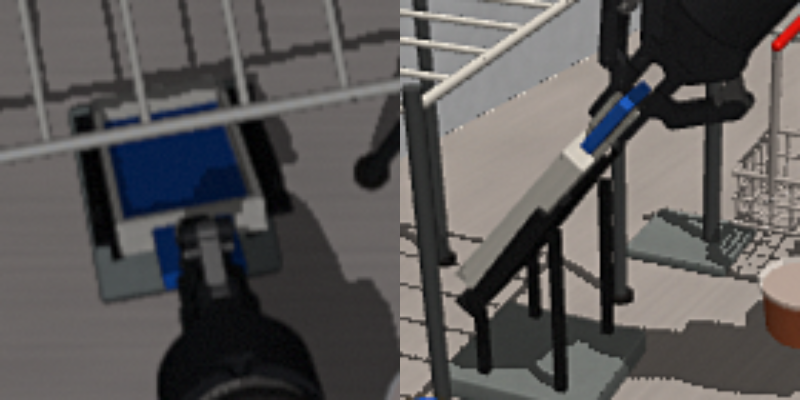

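The tray lies between the guides, handle at the top. It is nearly parallel to the board, with a small gap at the toe (crop-right (465,285)) and no contact yet. I'll ease it down until it touches, then release.

```bash
python3 - <<'E'
from h import *
np.set_printoptions(precision=4,suppress=True)
s0=telemetry.read_state()
def rep(b):
    s=telemetry.read_state();d=s["tool_pos"]-handle
    print(b,s["time"],"dn",d@nrm,"df",s["ft_force"]-s0["ft_force"],"m_y",(s["moment"]-s0["moment"])@ry)
b=False
for t,dn in((2,-.0015),(1,-.002),(1,-.005),(0,-.006)):
    b=robot.move_straight(*tp(180,dn,.004,t),velocity=.008,guard=3);rep(b)
    if b: break
eoat.move_gripper(.014,20);rep(0)
robot.hold(.3)
eoat.move_gripper(.05,20);rep(0)
robot.hold(.3)
s=telemetry.read_state();p=s["tool_pos"]
robot.move_straight(p-.07*R.from_quat(s["tool_rot"]).as_matrix()[:,2],velocity=.1)
rep(0)
robot.move_straight(telemetry.read_state()["tool_pos"]-.15*rx+.08*Z,velocity=.2)
v=viewer.capture("side");t=viewer.capture("top")
(rc,_),(sc,_)=rect(mask(t,"blue",(325,217,370,252))),rect(mask(v,"blue",(305,165,350,215)))
print(rc,sc,"tri handle",tri(sc[0],rc[0]),telemetry.read_state()["time"])
cv2.imwrite("pics/end.png",np.hstack([cv2.resize(t[150:280,280:410],(400,400)),cv2.resize(v[130:330,240:440],(400,400))])[:,:,::-1])
E
```

```text
False 21.6667 dn -0.0010362286219512253 df [ 0.5212 -0.2435 -0.6348] m_y -0.03734769353204489
False 21.9167 dn -0.0013453861155809964 df [ 0.5792 -0.0716  0.2275] m_y -0.3570035700869874
True 22.1833 dn -0.001678998780074606 df [ 2.0607 -0.3525  2.5074] m_y -0.8361942532816042
0 22.4167 dn -0.0022923395549508153 df [ 1.6046 -0.1961  3.027 ] m_y -0.7369843345471755
0 23.15 dn -0.0032627371067402715 df [ 0.3383 -0.2381  2.0282] m_y -0.40243627767782636
0 24.7083 dn -0.004279810953316759 df [ 1.5444 -0.2913  0.5258] m_y -0.504746808905323
((343.60235595703125, 230.24667358398438), (18.537099838256836, 27.4001522064209), 79.99201965332031) ((323.13531494140625, 191.75885009765625), (6.182518005371094, 30.695659637451172), 40.601295471191406) tri handle [ 0.6058 -0.0236  0.2332] 26.1167
```

View pics/end.png

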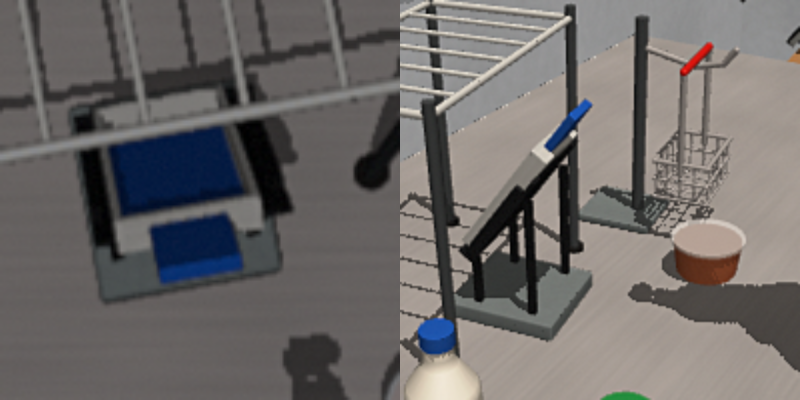

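The tray is flush in the rack with the blue hollow up and the handle at the top at crop-left (195,248), about 3 mm from where it started. The basket is still hanging and the robot is clear of everything, so I'll hand in.

```bash
python3 -c "
from cell import robot
robot.hold(.3);print(robot.job_done())"
```

```text
the job is handed in; nothing more can be done
None
```

I handed the job in at about 26 s: the basket hangs on the hook by its red bar, and the tray lies in its rack with the blue hollow up and the handle at the top; the hand-in call gave no verdict, so I don't have the judged result.

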